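Hand the fume extraction over to the loaded hood

TASK

First slide the blue circuit-board carrier along the bench until it sits squarely and fully up against the lip of the fume hood it stands in front of; push it smoothly, because the tall capacitor on the board is loose and must stay standing in its place. Then swing that hood's damper handle fully open (in line with its pipe), and only after that swing the other hood's handle fully shut (across its pipe), so that the fan is never left with both dampers shut. Leave the solder reel, the multimeter and the flux can where they are.

Things in the scene. Friction and masses are not known exactly. Their poses are not given: they have to be found in the camera images.
- hood_work: Fixed fume hood with the yellow handle, the one the carrier stands in front of. Grey box 35 deep, 160 wide (y), 100 high; its flat front face (lip, dark grille) looks to -x at x=-55 mm. Behind it a 60 mm pipe (top 99 mm up) runs to x=+120 mm, then down into the table. Origin on the table under the handle's vertical spindle, x along the pipe away from the mouth, z up. The hoods may swap sides.
- hood_idle: Fixed fume hood with the red handle, the other one, without a carrier. Grey box 35 deep, 160 wide (y), 100 high; its flat front face (lip, dark grille) looks to -x at x=-55 mm. Behind it a 60 mm pipe (top 99 mm up) runs to x=+120 mm, then down into the table. Origin on the table under the handle's vertical spindle, x along the pipe away from the mouth, z up. The hoods may swap sides.
- hood_work_lip (a point): Point on the table at the middle of the front face (lip) of hood_work, 55 mm in front of its spindle; axes as the hood's.
- work_handle (a joint): Damper handle of hood_work, rad, starts at 0 to 0.4. 0 = shut (across the pipe, pointing to the hood's +y), 1.571 = fully open (in line, pointing to the hood's -x over the mouth); grows counter-clockwise from above, hard stops at both. Stiff (about 0.2 N m), stays where left.
- idle_handle (a joint): Damper handle of hood_idle, rad, starts at 1.15 to 1.57. 0 = shut (across the pipe, pointing to the hood's +y), 1.571 = fully open (in line, pointing to the hood's -x over the mouth); grows counter-clockwise from above, hard stops at both. Stiff (about 0.2 N m), stays where left.
- work_handle_tip (a point): Point in the yellow handle bar 100 mm from the spindle axis (bar end at 103), at mid-height. The bar is level, 16 to 18 mm wide, underside 126 and top 144 mm above the table; below it only the 26 mm thick spindle rises above 100 mm. It can be pushed sideways with a fingertip.
- idle_handle_tip (a point): Point in the red handle bar 100 mm from the spindle axis (bar end at 103), at mid-height. The bar is level, 16 to 18 mm wide, underside 126 and top 144 mm above the table; below it only the 26 mm thick spindle rises above 100 mm. It can be pushed sideways with a fingertip.
- carrier: Loose blue steel board carrier, 80 deep (x), 150 wide (y), 0.4 to 0.9 kg: base 12 high, rail 40 high along the whole rear edge (x=-40 to -30 mm), jaws 30 high at both ends, green board between, top at 18 mm. Origin at the centre of its underside, +x to its front edge. Starts 40 to 75 mm short of the lip, up to 20 mm off to a side and 0.2 rad askew, rear rail towards the robot.
- carrier_front (a point): Middle of the carrier's front edge, on the table, 40 mm ahead of its origin.
- carrier_seat (a point): The capacitor's place: on the board's top, 12 mm ahead of the carrier's origin, 18 mm up.
- capacitor: Loose black capacitor can, diameter 36, 62 high, about 0.09 kg, standing on the board near carrier_seat. Origin at the centre of its underside.
- solder_reel: Bystander: steel solder reel, diameter 66, 54 high, standing on the bench to the robot's left. Origin at the centre of its underside.
- multimeter: Bystander: yellow multimeter 150 x 80 x 34 lying on the bench to the robot's right. Origin at the centre of its underside.
- flux_can: Bystander: can, diameter 56, 85 high, standing in front of hood_idle, some 80 to 115 mm short of its lip. Origin at the centre of its underside.
Things that resemble listed ones, but are neither listed nor needed, are in the scene too. Several things have the shape of the capacitor; the one meant has the colours described above.

How it is judged (in metres and radians):
On the way, in this order (a step that is already met when the one before it is completed fails the run):
1. the carrier sits squarely against the lip of its hood, capacitor standing (x of carrier_front in the frame of hood_work_lip above -0.007 m and y of carrier_front in the frame of hood_work_lip between -0.04 and 0.04 m and angle between the x axis of carrier and the x axis of hood_work, either way round below 0.07 rad and angle between capacitor's own z axis and vertical below 0.15 rad and distance between capacitor and carrier_seat below 0.03 m), for 0.2 s.
2. that hood's damper is fully open (value of joint work_handle above 1.49 rad), for 0.2 s.
3. the other hood's damper is fully shut (value of joint idle_handle below 0.08 rad), for 0.2 s.
At the end, for the whole second after the job is handed in: The carrier's front edge is within 7 mm of the lip of hood_work, square to it within 0.07 rad and within 40 mm of its middle; the capacitor stands upright (0.15 rad) within 30 mm of carrier_seat; both are at rest; work_handle is above 1.49 rad (open) and idle_handle below 0.08 rad (shut) (all of step 1 and linear speed of each of carrier, capacitor below 0.02 m/s and value of joint work_handle above 1.49 rad and value of joint idle_handle below 0.08 rad); the robot touches nothing.
It fails at once if both dampers shut (both below 0.7 rad) at once (value of joint each of work_handle, idle_handle below 0.7 rad).
It fails at once if the capacitor toppled (tilted more than 0.6 rad) (angle between capacitor's own z axis and vertical above 0.6 rad).
It fails at once if the solder reel moved more than 30 mm (distance of solder_reel from where it was at the start of the episode above 0.03 m).
It fails at once if the multimeter moved more than 30 mm (distance of multimeter from where it was at the start of the episode above 0.03 m).
It fails at once if the flux can moved more than 30 mm (distance of flux_can from where it was at the start of the episode above 0.03 m).
It also fails if it takes over 64 s, if anything falls off the work surface, if the arm or the gripper's body presses on something with over 40 N, if the wrist force passes 120 N, or if a joint passes its speed limit or range.

ROBOT

A 6-joint arm with a two-finger parallel gripper is mounted at the origin on the work surface. World frame = base frame: x ahead of the robot, y to its left, z up, the work surface at z = 0. Lengths are in mm, angles in rad, forces in N, time in s.
With the tool pointing down it reaches from about 325 to 775 mm from the base axis. Payload 5.5 kg.
Tool frame: the origin (TCP) lies between the finger pads; the fingertips stand 25 mm ahead of it and the grasp point (between the pads) lies 6 mm ahead of it; z points along the fingers, y is the line along which they close (so a half turn about z gives the same grasp; the last joint's range is limited). The gripper opens to 85 mm and grips with 20 to 120 N. Pads are 22 mm wide; open, the fingers measure 114 mm over their backs; the gripper's body (76 mm by 85 mm) begins 54 mm behind the grasp point. The pads swing forward as they close: fully open they stand 13 mm farther back than shut.
Start: joints at [-1.394, 0.091, 1.231, -0, 1.82, -0.057], TCP at [139.004, -583.69, 256.275] pointing down, gripper open.
Joint ranges: [-2.87, 2.87], [-0.86, 2.18], [0.17, 2.46], [-1.51, 4.65], [0.06, 2.69], [-2.65, 2.65]. Speed limits (rad/s): [2.57, 2.57, 3.01, 3.14, 3.14, 3.14].

INTERFACE

Orientations are given as a unit quaternion [w, x, y, z].
In Python, from station import r gives the robot as it stands.
- The arm moves only by the tool drive_tool, never from a script. Its argument "targets" is a list that holds one entry, the list of rows, each a list of 6 numbers: the shift along the tool's x, y, z in cm, then the turn, a rotation vector about the tool's x, y, z in degrees. In form: [[[tx, ty, tz, rx, ry, rz], ...]]. A call has 1 to 10 rows; each row shifts and turns the commanded pose from where the row before left it, along the tool's axes as they then stand; what a row does not reach is not made up. A row lasts 1/10 s, in which the tool goes at most 50 mm and 8.59 degrees, less where a joint would pass 70% of its speed; a pose out of reach is approached as far as the arm can. A call is refused whole if a number of a shift passes 5 or a number of a turn 8.59, either way. A call with a gripper value outside its range is refused whole. "hand" is the opening in per cent of the stroke, from 0 (shut) to 100 (fully open), set as the call begins (left out, the last holds). The fingers move at their own pace and stop on an object; "grip_force" is the grip in N (left out, the last holds). Time passes only in rows, so rows that do not move let the fingers close. It gives the time, the measured TCP pose, the force, the opening and the grip force at its end, in the units of the state.
- r.get_obs(): the state, without advancing time (a new reading comes with each control period).
- r.get_image(name): name is "scene" or "top" or "wrist"; returns the picture (480x640x3 uint8, blue, green, red); there is no depth.
- r.camera_params(name): a dict with "K" (3x3 intrinsics, pixels), "T" (4x4, takes a point from camera to world coordinates). Camera axes: x right, y down, z forward; pixel columns grow to the right and rows downward; lengths in mm; the calibration is good to about 2 mm. The wrist camera is an equidistant fisheye: a pixel r from the principal point sees the ray r / f radians off the axis. A picture is of the moment at which its call begins: read the wrist's pose just before it. camera_params takes no time and is no camera call; for the wrist camera it gives the pose at the moment of the call.
- r.job_done(): hands the job in; it is judged then, once.
Trained networks look in the newest picture that a camera, given by its name, has taken for a name from the list of things; names that differ only in an ending like _2 or _b are one class to them, and where a whole thing is asked for, a point or a joint stands for the part that bears it (a point fixed in the world has none). Each returns a list of dicts, best first, with "conf" (0 to 1); they miss things now and then, are a little off and sometimes report something else, mostly with a low value. They report only what shows in the picture. A call takes as long as a camera call. They do not tell look-alikes from the thing itself.
- r.cut_out(camera, thing): "region" (480x640 bool, what is visible of it) and "centre" ([column, row] in pixels, amid what is visible of it).
The state is a dict: "time_s": time; "qpos": joint angles; "joint_vel": joint speeds; "joint_torque": joint torques, N m; "tool_pos": TCP position; "ee_rot": TCP orientation; "force": force on the tool from outside, world axes, zero at the start; "wrist_torque": the same for the moment, N m; "finger_gap": opening from 0.0 (shut) to 1.0 (fully open); "grip_force": force on a finger pad.
Only numpy, scipy, OpenCV 4.12 (cv2) and the standard library are available. Lean on these libraries where they do the work, as an engineer would, in place of code of your own. Each camera call takes 0.05 s, during which the arm holds its last target. There are 200 camera calls.

## Working session

There is one attempt and no reset: what is moved stays moved. The work goes in short steps, Python scripts to look and compute and a tool call to move; the robot and the scene stay as the last step left them, time stands still between calls to the robot, and variables do not carry over. Pictures are saved under pics/ and viewed, at most 13 in all, crops included, and the job is handed in when it is done.

Besides the shell and the picture viewer there is one more tool, called after "Call:" as name(argument=value, ...), one argument or row to a line, values as JSON. drive_tool: Moves the arm, as the interface text tells. Its arguments: {"type":"object","properties":{"targets":{"type":"array","items":{"type":"array","items":{"type":"array","items":{"type":"number"}}}},"hand":{"type":"number"},"grip_force":{"type":"number"}},"required":["targets"]}

```bash
ls; mkdir -p pics; python3 - <<'E'
from station import r
import cv2,numpy as np
o=r.get_obs();print(o)
for n in("scene","top"):
    cv2.imwrite(f"pics/{n}0.png",r.get_image(n));c=r.camera_params(n);print(n,c["K"],np.round(c["T"],3))
E
```

```text
pics
{'time_s': 0.0, 'qpos': array([-1.39372233e+00,  9.18715587e-02,  1.23190250e+00,  3.30328858e-05,
        1.81978085e+00, -5.67023102e-02]), 'joint_vel': array([-0.00110658, -0.00330764,  0.00070229,  0.00039687,  0.00184876,
        0.00044852]), 'joint_torque': array([ 2.41927097e-05, -4.58742607e+01, -4.18025887e+01, -1.11985923e-04,
        1.15723096e-02, -1.90735057e-05]), 'tool_pos': array([ 138.9576955 , -583.44993548,  255.13382253]), 'ee_rot': array([-9.80316496e-04,  9.93175403e-01,  1.16626134e-01, -4.30323616e-05]), 'force': array([-0.28153305,  0.28717774, -0.20663907]), 'wrist_torque': array([-0.01512012, -0.06919601,  0.03559712]), 'grip_force': 0.0, 'finger_gap': 0.9977412672851735}
scene [[599.904021     0.         308.51725885]
 [  0.         599.904021   240.88078874]
 [  0.           0.           1.        ]] [[-5.470000e-01  6.510000e-01 -5.260000e-01  1.306653e+03]
 [ 8.370000e-01  4.310000e-01 -3.380000e-01  4.489920e+02]
 [ 7.000000e-03 -6.250000e-01 -7.800000e-01  1.208139e+03]
 [ 0.000000e+00  0.000000e+00  0.000000e+00  1.000000e+00]]
top [[506.37577709   0.         331.62818325]
 [  0.         506.37577709 228.35772868]
 [  0.           0.           1.        ]] [[ 2.900000e-02 -9.810000e-01  1.920000e-01  3.244190e+02]
 [-9.990000e-01 -2.500000e-02  2.200000e-02 -2.370000e+01]
 [-1.600000e-02 -1.920000e-01 -9.810000e-01  1.260897e+03]
 [ 0.000000e+00  0.000000e+00  0.000000e+00  1.000000e+00]]
```

View pics/scene0.png

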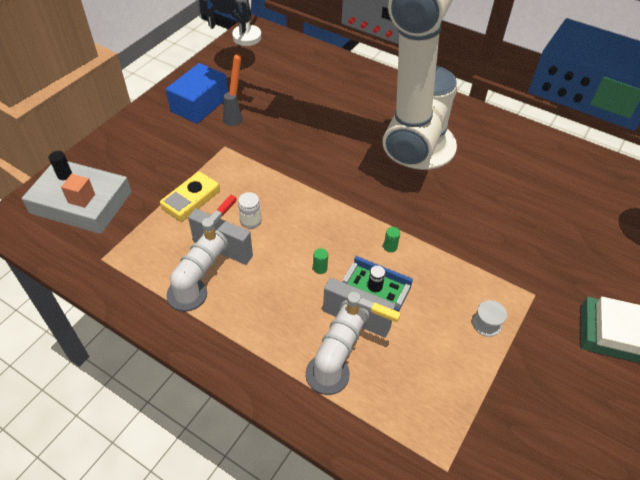

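View pics/top0.png

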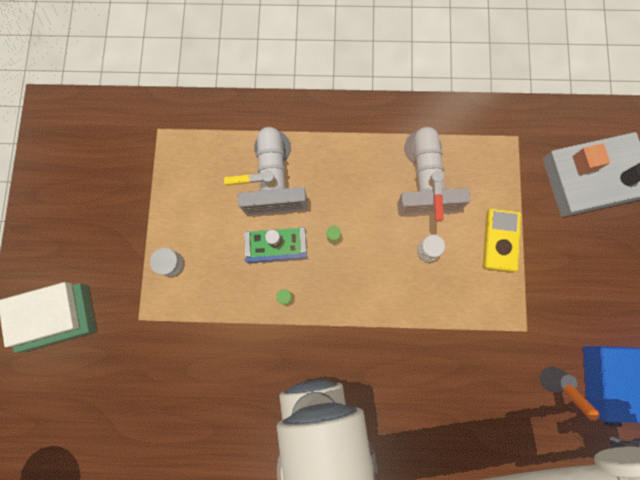

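The scene holds hood_work with the yellow handle (top view 265,185), its carrier (275,245), and the red-handled idle hood (435,185) with the flux can (432,248) in front. Things that could be mistaken for the capacitor are the green cans at (334,234) and (285,297) and the black can on the grey box (630,175). The right one is the black can on the board at (272,238).

Next I'll fit silhouettes to get poses.

```bash
cat > h.py <<'E'
import numpy as np,cv2
from station import r
from scipy.optimize import minimize
def proj(cam,P):
    c=cam; p=(np.asarray(P)-c["T"][:3,3])@c["T"][:3,:3]; q=p@c["K"].T
    return q[:,:2]/q[:,2:]
def box(x0,x1,y0,y1,z0,z1): return np.array([[x,y,z] for x in(x0,x1) for y in(y0,y1) for z in(z0,z1)],float)
a=np.linspace(0,2*np.pi,24,endpoint=False)
def cyl(x,y,rad,z0,z1): return np.array([[x+rad*np.cos(t),y+rad*np.sin(t),z] for t in a for z in(z0,z1)])
pipe=np.array([[x,30*np.cos(t),69+30*np.sin(t)] for t in a for x in(-20,110)])
CARR=[box(-40,40,-75,75,0,12),box(-40,-30,-75,75,0,40),box(-40,40,-75,-67,0,30),box(-40,40,67,75,0,30)]
HOOD=[box(-55,-20,-80,80,0,100)]
def place(parts,x,y,w):
    R=np.array([[np.cos(w),-np.sin(w),0],[np.sin(w),np.cos(w),0],[0,0,1]])
    return [p@R.T+[x,y,0] for p in parts]
def sil(cam,parts):
    m=np.zeros((480,640),np.uint8)
    for p in parts:
        h=cv2.convexHull((proj(cam,p)*16).astype(np.int32)); cv2.fillConvexPoly(m,h,255,cv2.LINE_AA,4)
    return m/255.
def back(cam,px,z):
    d=cam["T"][:3,:3]@np.linalg.solve(cam["K"],[px[0],px[1],1.]); o=cam["T"][:3,3]
    return (o+d*(z-o[2])/d[2])[:2]
def fit(cam,reg,parts,s,w=(20,20,.15)):
    reg=reg.astype(float)
    f=lambda v:-np.minimum(reg,m:=sil(cam,place(parts,*v))).sum()/np.maximum(reg,m).sum()
    S=np.array([s]+[np.array(s)+np.eye(3)[i]*w[i] for i in range(3)])
    q=minimize(f,s,method="Nelder-Mead",options=dict(initial_simplex=S,xatol=.01,fatol=1e-5,maxiter=400))
    return q.x,-q.fun
E
python3 - <<'E'
from h import *
t=r.camera_params("top"); img=r.get_image("top"); vis=img.copy()
for n in "carrier hood_work hood_idle work_handle idle_handle flux_can capacitor solder_reel multimeter".split():
    for d in r.cut_out("top",n)[:3]:
        reg=d["region"]; print(n,round(d["conf"],2),np.round(d["centre"]),reg.sum(),cv2.boundingRect(reg.astype(np.uint8)),np.round(back(t,d["centre"],{"w":135,"i":135}.get(n[0],40))))
        np.save(f"{n}_{int(d['centre'][0])}.npy",reg)
        c,_=cv2.findContours(reg.astype(np.uint8),0,1);cv2.drawContours(vis,c,-1,(255,0,255),1)
cv2.imwrite("pics/v1.png",cv2.resize(vis[100:320,130:540],None,fx=1.95,fy=1.95,interpolation=2))
E
```

```text
carrier 0.9 [278. 248.] 1732 (244, 227, 63, 37) [510. 132.]
hood_work 0.63 [272. 185.] 3735 (223, 127, 86, 89) [670. 155.]
hood_idle 0.69 [429. 184.] 3502 (397, 127, 73, 95) [ 683. -237.]
work_handle 0.62 [270. 182.] 3587 (224, 127, 84, 89) [651. 148.]
work_handle 0.53 [430. 185.] 3469 (397, 128, 73, 94) [ 652. -221.]
idle_handle 0.7 [438. 195.] 446 (431, 171, 13, 51) [ 629. -241.]
flux_can 0.65 [427. 247.] 546 (417, 236, 28, 26) [ 523. -230.]
capacitor 0.73 [287. 296.] 212 (276, 289, 17, 16) [395. 106.]
capacitor 0.66 [332. 234.] 199 (326, 227, 14, 17) [548.   1.]
capacitor 0.52 [276. 240.] 234 (265, 230, 17, 18) [532. 139.]
solder_reel 0.92 [167. 263.] 784 (149, 248, 34, 29) [467. 401.]
solder_reel 0.31 [251. 179.] 484 (224, 170, 51, 16) [685. 208.]
multimeter 0.84 [502. 238.] 2070 (483, 210, 38, 63) [ 549. -413.]
```

View pics/v1.png

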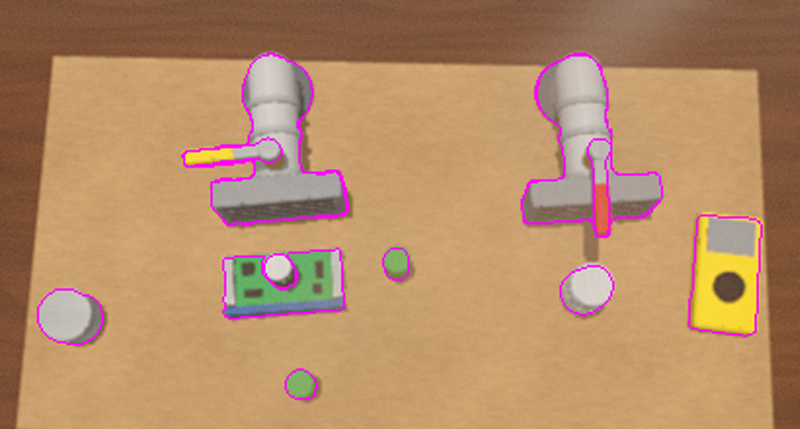

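```bash
cat > fit1.py <<'E'
from h import *
t=r.camera_params("top")
def hood(v):
    x,y,w,q=v
    bar=box(0,103,-8.5,8.5,126,144); 
    c,s=np.cos(q+np.pi/2),np.sin(q+np.pi/2); bar=bar@np.array([[c,-s,0],[s,c,0],[0,0,1]]).T
    return place([HOOD[0],pipe,bar,cyl(0,0,13,95,146)],x,y,w)
def fith(reg,s,cut=160):
    reg=reg.astype(float).copy(); reg[:cut]=0
    def f(v):
        m=sil(t,hood(v)); m[:cut]=0
        return -np.minimum(reg,m).sum()/np.maximum(reg,m).sum()
    S=np.array([s]+[np.array(s)+np.eye(4)[i]*[15,15,.1,.2][i] for i in range(4)])
    q=minimize(f,s,method="Nelder-Mead",options=dict(initial_simplex=S,xatol=.01,fatol=1e-5,maxiter=600)); return q.x,-q.fun
if __name__=="__main__":
    L=np.load
    for n,f,s in(("work","hood_work_272.npy",(650,145,0.05,.2)),("idle","hood_idle_429.npy",(650,-235,-.05,1.4))):
        v,k=fith(L(f),s); print(n,np.round(v,3),round(k,3)); np.save(n,v)
    v,k=fit(t,L("carrier_278.npy")|L("capacitor_276.npy"),CARR,(520,130,0.05)); print("carr",np.round(v,3),round(k,3)); np.save("carr",v)
    W=np.load("work.npy");R=np.array([[np.cos(W[2]),np.sin(W[2])],[-np.sin(W[2]),np.cos(W[2])]])
    fr=v[:2]+40*np.array([np.cos(v[2]),np.sin(v[2])]); print("front in lip",R@(fr-W[:2])+[55,0],"dyaw",v[2]-W[2])
    for n,p in (("flux_can_427",cyl(0,0,28,0,85)),("capacitor_276",cyl(0,0,18,18,80)),("capacitor_287",cyl(0,0,18,0,62)),("capacitor_332",cyl(0,0,18,0,62))):
        q,k=fit(t,L(n+".npy"),[p],(*back(t,L(n+".npy").nonzero()[::-1] and np.mean(L(n+".npy").nonzero()[::-1],1),40),0)); print(n,np.round(q[:2]),round(k,2))
E
python3 fit1.py
```

```text
work [6.63549e+02 1.50806e+02 1.13000e-01 3.40000e-02] 0.938
idle [ 6.72949e+02 -2.36074e+02  1.11000e-01  1.50500e+00] 0.921Traceback (most recent call last):
  File "fit1.py", line 19, in <module>
    v,k=fit(t,L("carrier_278.npy")|L("capacitor_276.npy"),CARR,(520,130,0.05)); print("carr",np.round(v,3),round(k,3)); np.save("carr",v)
                                   ~^^^^^^^^^^^^^^^^^^^^^
    fid = stack.enter_context(open(os.fspath(file), "rb"))
                              ~~~~^^^^^^^^^^^^^^^^^^^^^^^
FileNotFoundError: [Errno 2] No such file or directory: 'capacitor_276.npy'
```

```bash
ls capac*; sed -i "s/capacitor_276/$(ls capacitor_27*|sed 's/.npy//')/g; s/flux_can_427/$(ls flux*|sed 's/.npy//')/;s/capacitor_287/$(ls capacitor_28*|sed 's/.npy//')/;s/capacitor_332/$(ls capacitor_33*|sed 's/.npy//')/;s/carrier_278/$(ls carrier_*|sed 's/.npy//')/" fit1.py; python3 fit1.py
```

```text
capacitor_275.npy
capacitor_286.npy
capacitor_332.npy
work [6.63549e+02 1.50806e+02 1.13000e-01 3.40000e-02] 0.938
idle [ 6.72949e+02 -2.36074e+02  1.11000e-01  1.50500e+00] 0.921
carr [5.24034e+02 1.44010e+02 9.80000e-02] 0.914
front in lip [-44.39468416   8.40503447] dyaw -0.015079604353089082
flux_can_427 [ 517. -235.] 0.83
capacitor_275 [532. 143.] 0.82
capacitor_286 [393. 113.] 0.83
capacitor_332 [547.  -0.] 0.76
```

Call:
drive_tool(
  targets=[
    [[3.7,-2.9,0,0,0,7.1],[3.7,-2.9,0,0,0,0],[3.7,-2.9,0,0,0,0],[3.7,-2.9,0,0,0,0],[3.7,-2.9,0,0,0,0],[3.7,-2.9,0,0,0,0],[3.7,-2.9,0,0,0,0],[3.7,-2.9,0,0,0,0],[3.7,-2.9,0,0,0,0],[3.7,-2.9,0,0,0,0]],
  ],
  hand=100,
)

```text
time_s: 1.6
tool_pos: [471.8, -249.4, 256.6]
ee_rot: [0.0, 0.998, 0.055, 0.0]
force: [0.5, -1.1, 0.2]
finger_gap: 1.001
grip_force: 0.0
```

```bash
cat >> h.py <<'E'
from scipy.spatial.transform import Rotation as Ro
def to(x,y,z,yaw,n=1):
    o=r.get_obs(); q=o["ee_rot"]; R=Ro.from_quat([*q[1:],q[0]])
    T=Ro.from_matrix(np.array([[np.cos(yaw),np.sin(yaw),0],[np.sin(yaw),-np.cos(yaw),0],[0,0,-1]]))
    print("t",round(o["time_s"],2),"tcp",np.round(o["tool_pos"],1),"yaw",round(np.arctan2(*R.as_matrix()[[1,0],0]),3),"F",np.round(o["force"],1),"gap",round(o["finger_gap"],2))
    print("shift cm",np.round(R.inv().apply(np.array([x,y,z])-o["tool_pos"])/10,2),"turn deg",np.round((R.inv()*T).as_rotvec(degrees=True),2))
E
python3 -c "
from h import *
to(450,137,200,.11)"
```

```text
t 1.6 tcp [ 471.8 -249.4  256.6] yaw 0.11 F [ 0.5 -1.1  0.2] gap 1.0
shift cm [  2.07 -38.65   5.64] turn deg [ 0.03 -0.04 -0.01]
```

Call:
drive_tool(
  targets=[
    [[0.2,-3.9,0.5,0,0,0],[0.2,-3.9,0.5,0,0,0],[0.2,-3.9,0.5,0,0,0],[0.2,-3.9,0.5,0,0,0],[0.2,-3.9,0.6,0,0,0],[0.2,-3.9,0.6,0,0,0],[0.2,-3.9,0.6,0,0,0],[0.2,-3.9,0.6,0,0,0],[0.2,-3.9,0.6,0,0,0],[0.2,-3.6,0.6,0,0,0]],
  ],
)

```text
time_s: 2.6
tool_pos: [447.7, 137.7, 200.3]
ee_rot: [-0.0, 0.998, 0.055, 0.0]
force: [0.0, -0.5, -0.1]
finger_gap: 1.0
grip_force: 0.0
```

```bash
python3 -c "
from h import *
to(450,137,36,.11)
cv2.imwrite('pics/w1.png',r.get_image('wrist'))
c=r.camera_params('wrist');print(c['K'],np.round(c['T'],3))
for n in('carrier','capacitor'):
  for d in r.cut_out('wrist',n)[:3]:print(n,d['conf'],d['centre'],d['region'].sum())
"
```

```text
t 2.6 tcp [447.7 137.7 200.3] yaw 0.11 F [ 0.  -0.5 -0.1] gap 1.0
shift cm [ 0.21  0.09 16.43] turn deg [-0.01 -0.05  0.02]
[[371.64829954   0.         316.98033498]
 [  0.         371.64829954 233.9345556 ]
 [  0.           0.           1.        ]] [[ 1.13000e-01 -9.44000e-01 -3.10000e-01  5.26210e+02]
 [-9.94000e-01 -1.09000e-01 -3.10000e-02  1.50978e+02]
 [-5.00000e-03  3.11000e-01 -9.50000e-01  3.16178e+02]
 [ 0.00000e+00  0.00000e+00  0.00000e+00  1.00000e+00]]
carrier 0.8 [318.0, 136.8] 16748
capacitor 0.77 [503.8, 118.5] 2658
capacitor 0.57 [320.0, 108.9] 2445
capacitor 0.17 [319.0, 133.5] 16675
```

View pics/w1.png

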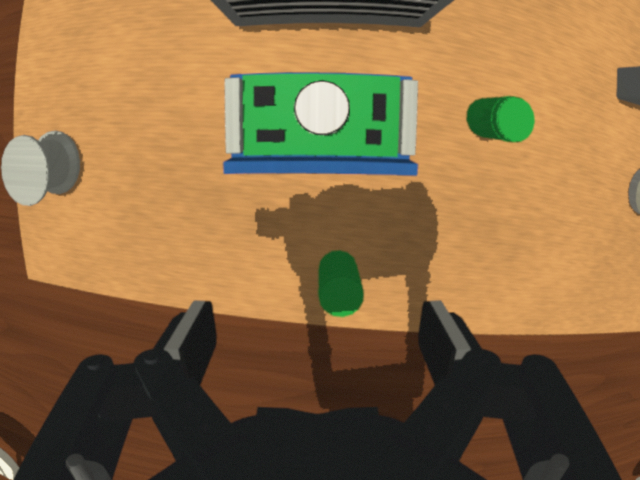

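The wrist view shows the carrier square to the tool at (320,120). The white-topped black can is on its board at (322,107), and green decoys stand at (500,118) and (340,285), clear of the descent. Going down behind the rail.

Call:
drive_tool(
  targets=[
    [[0,0.1,3.5,0,0,0],[0,0,3.5,0,0,0],[0,0,3.5,0,0,0],[0,0,3,0,0,0],[0,0,2,0,0,0],[0,0,0.9,0,0,0],[0.3,0,0,0,0,0],[0.3,0,0,0,0,0],[0.3,0,0,0,0,0]],
  ],
)

```text
time_s: 3.65
tool_pos: [458.6, 135.9, 38.2]
ee_rot: [-0.0, 0.998, 0.055, 0.002]
force: [0.6, 0.2, -0.9]
finger_gap: 1.003
grip_force: 0.0
```

```bash
python3 -c "
from h import *
to(520,145,36,.113)
cv2.imwrite('pics/w2.png',r.get_image('wrist'))
"
```

```text
t 3.65 tcp [458.6 135.9  38.2] yaw 0.11 F [ 0.6  0.2 -0.9] gap 1.0
shift cm [ 6.2  -0.23  0.24] turn deg [-0.01 -0.18 -0.2 ]
```

View pics/w2.png

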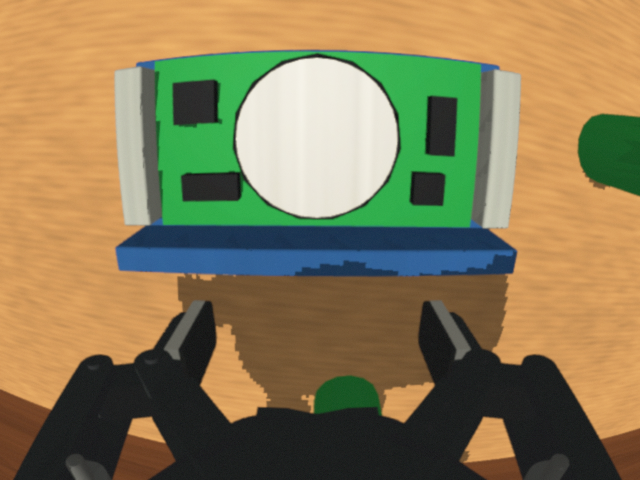

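The carrier sits level in view with its rail at (315,260) and the fingers just behind it. Closing slowly.

Call:
drive_tool(
  targets=[
    [[0.2,0,0,0,0,0],[0.2,0,0,0,0,0],[0.2,0,0,0,0,0],[0.2,0,0,0,0,0],[0.2,0,0,0,0,0],[0.2,0,0,0,0,0],[0.2,0,0,0,0,0],[0.2,0,0,0,0,0],[0.2,0,0,0,0,0],[0.2,0,0,0,0,0]],
  ],
)

```text
time_s: 4.7
tool_pos: [475.9, 137.8, 36.2]
ee_rot: [0.0, 0.998, 0.055, -0.002]
force: [-7.6, -0.3, 4.5]
finger_gap: 1.003
grip_force: 3.6
```

Call:
drive_tool(
  targets=[
    [[0.2,0,0,0,0,0],[0.2,0,0,0,0,0],[0.2,0,0,0,0,0],[0.2,0,0,0,0,0],[0.2,0,0,0,0,0],[0.2,0,0,0,0,0],[0.2,0,0,0,0,0],[0.2,0,0,0,0,0],[0.2,0,0,0,0,0],[0.2,0,0,0,0,0]],
  ],
)

```text
time_s: 5.7
tool_pos: [495.7, 140.2, 36.1]
ee_rot: [0.0, 0.998, 0.055, -0.002]
force: [-7.3, -0.8, 3.8]
finger_gap: 0.999
grip_force: 3.5
```

```bash
python3 -c "
from h import *
to(520,145,36,.113)
t=r.camera_params('top');r.get_image('top')
D=r.cut_out('top','carrier');C=[d for d in r.cut_out('top','capacitor') if abs(d['centre'][0]-275)<12 and d['centre'][1]<260]
reg=D[0]['region']
for d in C: reg=reg|d['region']
v,k=fit(t,reg,CARR,(530,144,.1));print(v,k,len(C))
W=np.load('work.npy');R=np.array([[np.cos(W[2]),np.sin(W[2])],[-np.sin(W[2]),np.cos(W[2])]])
print(R@(v[:2]+40*np.array([np.cos(v[2]),np.sin(v[2])])-W[:2])+[55,0])
"
```

```text
t 5.7 tcp [495.7 140.2  36.1] yaw 0.11 F [-7.3 -0.8  3.8] gap 1.0
shift cm [ 2.46 -0.21  0.01] turn deg [ 0.    0.2  -0.16]
[5.30e+02 1.44e+02 1.00e-01] 0.0 0
[-38.4664915    7.79583198]
```

Contact came at about x=474, as predicted, and friction is about 7.5 N. About 23 mm remain.

Call:
drive_tool(
  targets=[
    [[0.2,0,0,0,0,0],[0.2,0,0,0,0,0],[0.2,0,0,0,0,0],[0.2,0,0,0,0,0],[0.2,0,0,0,0,0],[0.2,0,0,0,0,0],[0.2,0,0,0,0,0],[0.2,0,0,0,0,0],[0.1,0,0,0,0,0],[0.1,0,0,0,0,0]],
  ],
)

```text
time_s: 6.85
tool_pos: [513.6, 142.2, 36.2]
ee_rot: [0.0, 0.998, 0.055, -0.002]
force: [-7.4, -1.1, 3.6]
finger_gap: 1.0
grip_force: 3.5
```

Call:
drive_tool(
  targets=[
    [[0.1,0,0,0,0,0],[0.1,0,0,0,0,0],[0.1,0,0,0,0,0],[0.1,0,0,0,0,0]],
  ],
)

```text
time_s: 7.25
tool_pos: [517.5, 142.7, 36.1]
ee_rot: [0.0, 0.998, 0.055, -0.002]
force: [-7.5, -1.0, 4.2]
finger_gap: 1.0
grip_force: 3.9
```

```bash
python3 -c "
from h import *
to(520,145,36,.113)
cv2.imwrite('pics/w3.png',r.get_image('wrist'))
"
```

```text
t 7.25 tcp [517.5 142.7  36.1] yaw 0.11 F [-7.5 -1.   4.2] gap 1.0
shift cm [ 0.27 -0.21  0.01] turn deg [ 0.    0.21 -0.16]
```

View pics/w3.png

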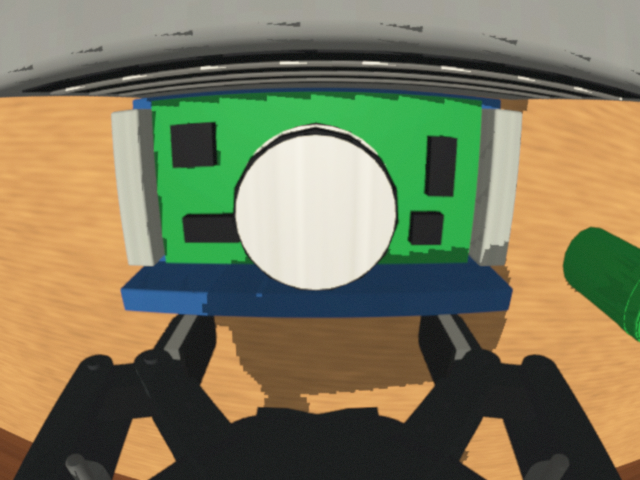

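The carrier's front edge has all but reached the grille (320,95) and is parallel to it, with the can upright at (315,205). Creeping on until the force rises.

Call:
drive_tool(
  targets=[
    [[0.1,0,0,0,0,0],[0.1,0,0,0,0,0],[0.1,0,0,0,0,0]],
  ],
)

```text
time_s: 7.6
tool_pos: [517.9, 142.6, 36.1]
ee_rot: [0.001, 0.998, 0.055, -0.005]
force: [-23.6, -4.6, 15.1]
finger_gap: 0.996
grip_force: 11.8
```

Call:
drive_tool(
  targets=[
    [[0.1,0,0,0,0,0],[0.1,0,0,0,0,0],[0.1,0,0,0,0,0]],
  ],
)

```text
time_s: 7.9
tool_pos: [518.1, 142.5, 36.1]
ee_rot: [0.001, 0.998, 0.056, -0.009]
force: [-36.7, -7.3, 23.7]
finger_gap: 0.998
grip_force: 18.8
```

Seated: the carrier no longer advances and the force has risen to 37 N. Easing off, backing out and going up.

Call:
drive_tool(
  targets=[
    [[-0.2,0,0,0,0,0],[-0.2,0,0,0,0,0],[-0.2,0,0,0,0,0],[-0.3,0,0,0,0,0],[-1,0,0,0,0,0],[-1.5,0,0,0,0,0],[0,0,-4,0,0,0],[0,0,-4.5,0,0,0],[0,0,-4.5,0,0,0],[0,0,-4,0,0,0]],
  ],
)

```text
time_s: 8.9
tool_pos: [490.6, 139.6, 208.7]
ee_rot: [-0.0, 0.998, 0.055, 0.001]
force: [-0.1, -0.7, 0.2]
finger_gap: 1.001
grip_force: 0.0
```

```bash
python3 -c "
from h import *
to(691,241,200,.11)
cv2.imwrite('pics/w4.png',r.get_image('wrist'))
"
```

```text
t 8.9 tcp [490.6 139.6 208.7] yaw 0.11 F [-0.1 -0.7  0.2] gap 1.0
shift cm [21.03 -7.88  0.91] turn deg [-0.02 -0.1  -0.  ]
```

View pics/w4.png

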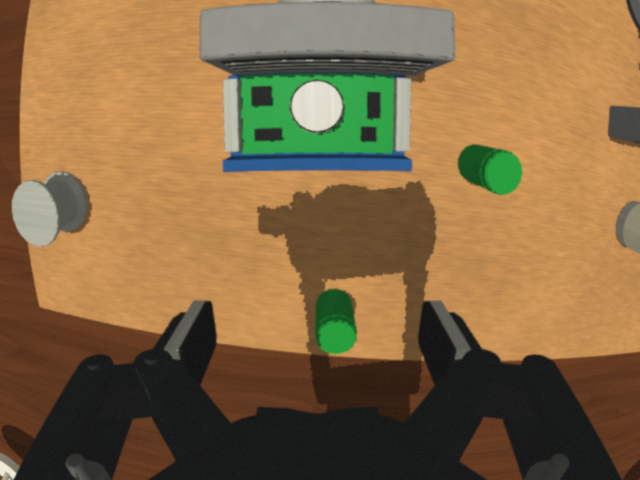

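The carrier sits flush and square against the lip, with the can in place at (317,105). Next is the yellow handle.

Call:
drive_tool(
  targets=[
    [[3.5,-1.3,0,0,0,0],[3.5,-1.3,0,0,0,0],[3.5,-1.3,0,0,0,0],[3.5,-1.3,0,0,0,0],[3.5,-1.3,0,0,0,0],[3.5,-1.3,0,0,0,0],[0,0,0,0,0,0],[0,0,0,0,0,0]],
  ],
  hand=0,
)

```text
time_s: 9.75
tool_pos: [691.0, 240.3, 203.6]
ee_rot: [0.0, 0.998, 0.055, -0.002]
force: [-0.7, -0.9, 0.9]
finger_gap: 0.001
grip_force: 0.0
```

```bash
python3 -c "
from h import *
to(691,241,136,.11)
cv2.imwrite('pics/w5.png',r.get_image('wrist'))
"
```

```text
t 9.75 tcp [691.  240.3 203.6] yaw 0.11 F [-0.7 -0.9  0.9] gap 0.0
shift cm [ 0.04 -0.07  6.76] turn deg [0.04 0.21 0.01]
```

View pics/w5.png

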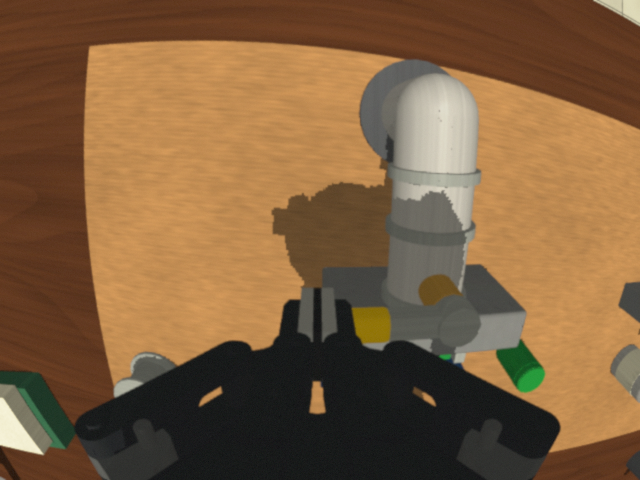

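```bash
cat >> h.py <<'E'
def fish(P):
    c=r.camera_params("wrist"); p=(np.asarray(P,float)-c["T"][:3,3])@c["T"][:3,:3]
    s=np.hypot(p[:,0],p[:,1]); th=np.arctan2(s,p[:,2]); f=c["K"][0,0]
    return c["K"][:2,2]+f*(th/s)[:,None]*p[:,:2]
E
python3 -c "
from h import *
print(fish([[663.5,150.8,146],[663.5-14.7*.7+8.5,150.8+70+1,144],[663.5-14.7*.7-8.5,150.8+70-1,144],[691,241,136],[691,241,112]]))"
```

```text
[[462.59724722 327.99755221]
 [344.81361861 322.08013883]
 [344.00134193 346.67472157]
 [316.51749971 265.72360242]
 [316.59278622 250.21278918]]
```

Call:
drive_tool(
  targets=[
    [[0,0,2.5,0,0,0],[0,0,2.5,0,0,0],[0,0,1.8,0,0,0],[-0.6,0,0,0,0,0],[-0.6,0,0,0,0,0],[-0.6,0.1,0,0,0,0],[-0.8,0,0,0,0,0],[-0.8,-0.1,0,0,0,0],[-0.8,-0.1,0,0,0,0]],
  ],
)

```text
time_s: 10.7
tool_pos: [649.3, 236.3, 139.8]
ee_rot: [-0.0, 0.999, 0.055, 0.001]
force: [3.9, -0.4, 2.2]
finger_gap: 0.0
grip_force: 1.5
```

```bash
cat >> h.py <<'E'
def inhood(n):
    W=np.load(n+".npy"); p=r.get_obs()["tool_pos"][:2]-W[:2]; c,s=np.cos(W[2]),np.sin(W[2])
    print("in",n,"frame",np.round([c*p[0]+s*p[1],-s*p[0]+c*p[1]],1))
E
python3 -c "
from h import *
to(691,241,136,.11);inhood('work')"
```

```text
t 10.7 tcp [649.3 236.3 139.8] yaw 0.109 F [ 3.9 -0.4  2.2] gap 0.0
shift cm [ 4.2  -0.01  0.39] turn deg [ 0.01 -0.17 -0.03]
in work frame [-4.5 86.5]
```

Contact force is about 4 N, as expected for the stiff handle. Sweeping on.

Call:
drive_tool(
  targets=[
    [[-0.9,0.1,0.1,0,0,0],[-0.8,0.2,0.1,0,0,0],[-0.8,0.2,0,0,0,0],[-0.8,0.4,0,0,0,0],[-0.8,0.4,0,0,0,0],[-0.7,0.5,0,0,0,0],[-0.6,0.6,0,0,0,0],[-0.6,0.6,0,0,0,0],[-0.6,0.7,0,0,0,0]],
  ],
)

```text
time_s: 11.6
tool_pos: [587.2, 192.2, 136.2]
ee_rot: [-0.0, 0.998, 0.055, -0.0]
force: [1.8, 2.4, -0.4]
finger_gap: -0.004
grip_force: 1.4
```

Call:
drive_tool(
  targets=[
    [[-0.4,0.7,0,0,0,0],[-0.4,0.7,0,0,0,0],[-0.3,0.7,0,0,0,0],[-0.2,0.6,0,0,0,0],[0,0.3,0,0,0,0],[0,0.2,0,0,0,0]],
  ],
)

```text
time_s: 12.2
tool_pos: [577.8, 164.6, 136.4]
ee_rot: [-0.006, 0.998, 0.057, 0.0]
force: [2.0, 27.0, -1.3]
finger_gap: -0.001
grip_force: 13.1
```

```bash
python3 -c "
from h import *
to(691,241,136,.11);inhood('work')"
```

```text
t 12.2 tcp [577.8 164.6 136.4] yaw 0.114 F [ 2.  27.  -1.3] gap -0.0
shift cm [12.12 -6.3   0.13] turn deg [-0.64 -0.07  0.23]
in work frame [-83.6  23.4]
```

The handle is hard against its stop at 27 N. Backing off, going up and crossing to the red handle.

Call:
drive_tool(
  targets=[
    [[0,-0.3,0,0,0,0],[0,-0.5,0,0,0,0],[0,-1.5,0,0,0,0],[0,-1,-3,0,0,0],[0,0,-4.5,0,0,0],[0,0,-2,0,0,0],[0,4,0,0,0,0],[0,4.8,0,0,0,0],[0,4.8,0,0,0,0],[0,4.8,0,0,0,0]],
  ],
)

```text
time_s: 13.2
tool_pos: [594.5, 7.8, 231.2]
ee_rot: [0.0, 0.998, 0.055, -0.0]
force: [1.0, 0.0, 0.3]
finger_gap: -0.001
grip_force: 0.0
```

```bash
python3 -c "
from h import *
to(590,-280,220,.11)
t=r.camera_params('top');im=r.get_image('top')
cv2.imwrite('pics/t2.png',cv2.resize(im[100:320,130:540],None,fx=1.95,fy=1.95,interpolation=2))"
```

```text
t 13.2 tcp [594.5   7.8 231.2] yaw 0.11 F [1.  0.  0.3] gap -0.0
shift cm [-3.61 28.56  1.13] turn deg [0.02 0.05 0.01]
```

View pics/t2.png

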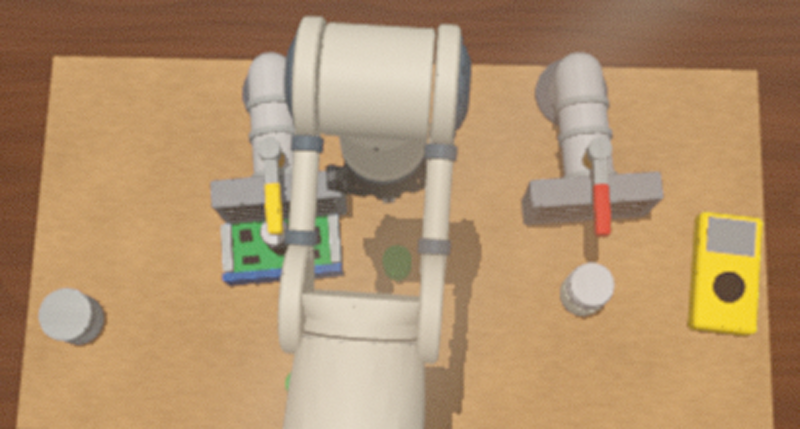

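The yellow handle is in line with its pipe at (273,195), and the carrier is flush. The red handle still points out over the mouth at (601,200).

Call:
drive_tool(
  targets=[
    [[-0.5,4,0,0,0,0],[-0.5,4.1,0,0,0,0],[-0.5,4.1,0,0,0,0],[-0.5,4.1,0,0,0,0],[-0.5,4.1,0,0,0,0],[-0.5,4.1,0,0,0,0],[-0.6,4.1,0,0,0,0],[0,0,0,0,0,0]],
  ],
)

```text
time_s: 14.05
tool_pos: [589.1, -283.6, 229.9]
ee_rot: [0.001, 0.999, 0.052, -0.001]
force: [-0.1, 0.8, -0.4]
finger_gap: -0.001
grip_force: 0.0
```

```bash
python3 -c "
from h import *
to(590,-280,136,.11);inhood('idle')
print(fish([[673,-236,146],[673-100,-240,144]]))
cv2.imwrite('pics/w6.png',r.get_image('wrist'))"
```

```text
t 14.05 tcp [ 589.1 -283.6  229.9] yaw 0.104 F [-0.1  0.8 -0.4] gap -0.0
shift cm [ 0.15 -0.36  9.38] turn deg [ 0.05  0.17 -0.37]
in idle frame [-88.6 -38. ]
[[245.89745471 102.02929496]
 [243.70389648 272.81596526]]
```

View pics/w6.png

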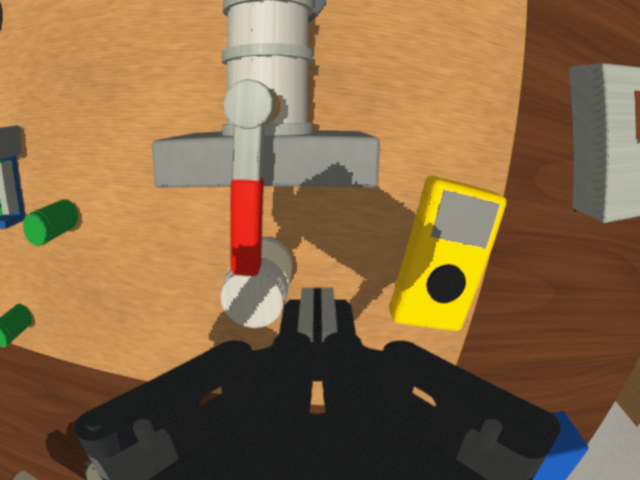

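The view agrees with the fit: the red bar is at (245,225), the fingertips are to its right at (318,295), and there is clear room below. Going down and sweeping.

Call:
drive_tool(
  targets=[
    [[0,0,3.5,0,0,0],[0,0,3.5,0,0,0],[0,0,2.4,0,0,0],[0.1,-0.7,0,0,0,0],[0.1,-0.7,0,0,0,0],[0,-0.8,0,0,0,0],[0,-0.9,0,0,0,0],[0,-0.9,0,0,0,0],[-0.1,-0.8,0,0,0,0]],
  ],
)

```text
time_s: 15.0
tool_pos: [586.6, -230.6, 138.8]
ee_rot: [0.001, 0.998, 0.055, 0.001]
force: [0.9, -4.0, 0.5]
finger_gap: -0.001
grip_force: 1.4
```

Call:
drive_tool(
  targets=[
    [[0.2,-0.9,0,0,0,0],[0.2,-0.8,0,0,0,0],[0.3,-0.8,0,0,0,0],[0.4,-0.8,0,0,0,0],[0.5,-0.7,0,0,0,0],[0.5,-0.7,0,0,0,0]],
  ],
)

```text
time_s: 15.6
tool_pos: [602.1, -181.4, 137.0]
ee_rot: [-0.0, 0.998, 0.055, -0.0]
force: [-1.2, -3.0, -0.2]
finger_gap: -0.001
grip_force: 1.2
```

```bash
python3 -c "
from h import *
to(590,-280,136,.11);inhood('idle')"
```

```text
t 15.6 tcp [ 602.1 -181.4  137. ] yaw 0.11 F [-1.2 -3.  -0.2] gap -0.0
shift cm [-2.28  9.67  0.09] turn deg [-0.02  0.05 -0.  ]
in idle frame [-64.4  62.1]
```

Call:
drive_tool(
  targets=[
    [[0.6,-0.4,0,0,0,0],[0.6,-0.4,0,0,0,0],[0.6,-0.4,0,0,0,0],[0.6,-0.3,0,0,0,0],[0.5,-0.3,0,0,0,0],[0.5,-0.2,0,0,0,0],[0.5,-0.2,0,0,0,0],[0.4,-0.1,0,0,0,0],[0.3,0,0,0,0,0],[0.3,0,0,0,0,0]],
  ],
)

```text
time_s: 16.6
tool_pos: [644.8, -153.8, 137.1]
ee_rot: [-0.001, 0.998, 0.055, -0.005]
force: [-27.5, -0.5, 9.5]
finger_gap: 0.001
grip_force: 13.4
```

```bash
python3 -c "
from h import *
to(590,-280,136,.11);inhood('idle')"
```

```text
t 16.6 tcp [ 644.8 -153.8  137.1] yaw 0.109 F [-27.5  -0.5   9.5] gap 0.0
shift cm [-6.82 11.94  0.15] turn deg [-0.11  0.55 -0.04]
in idle frame [-18.9  84.8]
```

At the stop with 27 N. Retreating clear for a last look.

Call:
drive_tool(
  targets=[
    [[-0.2,0,0,0,0,0],[-0.4,0,0,0,0,0],[-1.5,0,0,0,0,0],[-2,0,-2,0,0,0],[-1,0,-4,0,0,0],[-3,0,-4,0,0,0],[-4.5,0,-1,0,0,0],[-4.5,0,0,0,0,0],[-2,0,0,0,0,0],[0,0,0,0,0,0]],
  ],
)

```text
time_s: 17.6
tool_pos: [457.0, -175.0, 248.9]
ee_rot: [0.001, 0.999, 0.054, 0.002]
force: [0.4, -0.3, 0.5]
finger_gap: -0.003
grip_force: 0.0
```

```bash
python3 -c "
from h import *
to(590,-280,136,.11)
im=r.get_image('scene')
cv2.imwrite('pics/s2.png',cv2.resize(im[130:400,140:540],None,fx=2,fy=2,interpolation=2))"
```

```text
t 17.6 tcp [ 457.  -175.   248.9] yaw 0.109 F [ 0.4 -0.3  0.5] gap -0.0
shift cm [12.04 11.86 11.35] turn deg [ 0.08 -0.2  -0.07]
```

View pics/s2.png

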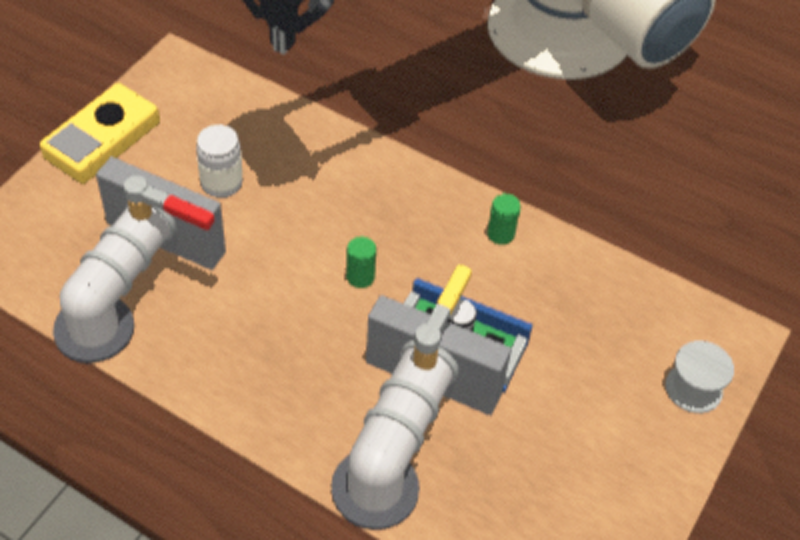

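The red handle is across its pipe (190,208) and the yellow one is in line (450,295). The carrier is flush, the can is standing (462,312), and the bystanders have not moved.

```bash
python3 -c "
from station import r
print(r.job_done())"
```

```text
the job is handed in; nothing more can be done
None
```

Job handed in at about 17.6 s: the carrier is seated square at the lip with the capacitor standing, the work damper was opened before the idle damper was shut, and the bystanders show no movement in the final picture; the judge's result was not shown.

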